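# Peel the top tray off a clinging stack and hold it over the light panel

### The job

The moulded trays in the stack cling together: take the top tray by its own upright grip tab (the tallest one) and peel it off by raising that corner first, a good two centimetres, while the opposite corner still sits in the stack; then lift it free, leaving the other trays where they are. Hold it level, right side up, over the middle of the light panel about 10 cm above it, touching nothing else, and finish while still holding it there. Leave everything else on the table alone.

Things in the scene. Friction and masses are not known exactly. Their poses are not given: they have to be found in the camera images.
- tray_center (a point): the top tray of the stack: its middle, 15 mm above its underside. Rigid moulded grey plastic, 80-130 g, 150 x 150 mm over the rim, corners cut off, 30 mm deep. z is up out of the tray; x points along a diagonal from the middle to the corner with its grip tab; y is left of that. It snaps into the tray beneath: each corner clings for its first 5 mm; peeling at the tab takes 3 to 6 N, lifting level up to 14 N.
- tray_tab (a point): centre of the top tray's grip tab, an upright plate on the rim at one cut corner: 8 mm thick along the tray's x, 32 mm wide along y, standing 44 mm above the rim. This point is half-way up, 22 mm above the rim, 52 mm above the tray's underside, 102 mm from the tray's middle along x. It is the tallest tab of the stack, free on both sides. Axes as tray_center.
- tray_far (a point): point on the top tray's underside near the corner opposite the tab, 66 mm from the middle along -x. Here the tray sits on a lug of the tray beneath, and about this point it pivots when the tab is raised. Axes as tray_center.
- rest_stack: the rest of the stack: three such trays nested at 16 mm pitch on a steel plate, one loose unit, 1.3 to 1.7 kg. Origin on the table under its middle, axes as the top tray's at the start. The top tray's underside sits 56 mm above it. The lower trays' tabs stand at the other three corners just outside the top tray's rim, their tops 114 mm (+y), 98 mm (-y) and 82 mm (-x) above the table.
- panel_middle (a point): inspection light panel, fixed: a flat black-framed square with a white face, 230 x 230 mm, 14 mm thick, lying on the table; this point is the middle of its top face. Axes along its sides, z up
- jar: bystander, to be left alone: small glass jar with a lid, 54 mm across, 75 mm tall, origin under its middle
- screwdriver: bystander, to be left alone: screwdriver lying on the table, origin below its middle
- tape_roll: bystander, to be left alone: empty cardboard roll standing on end, 100 mm across, 45 mm tall, origin under its middle
- carton: bystander, to be left alone: closed cardboard box 100 x 140 x 65 mm, origin under its middle
- parts_bin: bystander, to be left alone: small open black bin 110 x 80 x 50 mm, origin under its middle
- dust_brush: bystander, to be left alone: hand brush lying on the table, origin below its middle
- mug: bystander, to be left alone: white mug, 76 mm across, 85 mm tall, origin under its middle
- top_tray: the same top tray; origin in the middle of its underside, axes as tray_center

How it is judged (in metres and radians):
On the way, in this order (a step that is already met when the one before it is completed fails the run):
1. the tab corner is raised (tray tilted by 0.10 rad or more) while the opposite corner still sits in the stack (angle between tray_center's own z axis and vertical above 0.1 rad and z of tray_far in the frame of rest_stack below 0.064 m and horizontal distance between tray_far and rest_stack below 0.085 m and z of tray_tab in the frame of rest_stack above 0.12 m and angle between rest_stack's own z axis and vertical below 0.05 rad), for 0.1 s.
2. the tray is clear of the stack (z of tray_far in the frame of rest_stack above 0.076 m and z of tray_center in the frame of rest_stack above 0.091 m), for 0.1 s.
At the end, for the whole second after the job is handed in: The top tray is held still in the fingers, right side up and level within 0.15 rad, its middle within 40 mm of the panel's middle seen from above, its underside 60 to 160 mm above the panel, clear of the stack; the rest of the stack stands within 30 mm of where it was, as do all bystanders (horizontal distance between tray_center and panel_middle below 0.04 m and height (world z) of tray_center between 0.089 and 0.189 m and angle between tray_center's own z axis and vertical below 0.15 rad and contact force between top_tray and the fingers above 1 N and contact force between top_tray and rest_stack below 0.1 N and linear speed of top_tray below 0.03 m/s and distance of each of rest_stack, jar, screwdriver, tape_roll, carton, parts_bin, dust_brush, mug from where it was at the start of the episode below 0.03 m and angle between rest_stack's own z axis and vertical below 0.05 rad); the arm keeps its last pose, push and grip.
It fails at once if the rest of the stack is dragged by more than 30 mm, lifted or tipped (distance of rest_stack from where it was at the start of the episode above 0.03 m or angle between rest_stack's own z axis and vertical above 0.15 rad or height (world z) of rest_stack above 0.012 m).
It fails at once if a bystander is moved by more than 30 mm (distance of any of jar, screwdriver, tape_roll, carton, parts_bin, dust_brush, mug from where it was at the start of the episode above 0.03 m).
It also fails if it takes over 43 s, if anything falls off the work surface, if the arm or the gripper's body presses on something with over 40 N, if the wrist force passes 120 N, or if a joint passes its speed limit or range.

### The arm

A 6-joint arm with a two-finger parallel gripper is mounted at the origin on the work surface. World frame = base frame: x ahead of the robot, y to its left, z up, the work surface at z = 0. Lengths are in mm, angles in rad, forces in N, time in s.
With the tool pointing down it reaches from about 275 to 1000 mm from the base axis. Payload 8.4 kg.
Tool frame: the origin (TCP) lies midway between the tips of the shut fingers; the grasp point (between the pads) lies r.grasp_offset behind it (r.grasp_offset is the distance from the TCP to the grasp point, in mm); z points along the fingers, y is the direction in which the jaws open and shut (so a half turn about z gives the same grasp; the last joint's range is limited). The gripper opens to 85 mm and grips with 20 to 120 N. Pads are 22 mm wide; open, the fingers measure 114 mm over their backs; the gripper's body (76 mm by 85 mm) begins 54 mm behind the grasp point. The pads swing forward as they close: fully open they stand 13 mm farther back than shut.
Start: joints at [1.102, 0.353, 1.633, -0, 1.155, -0.002], TCP at [281.268, 558.136, 231.281] pointing down, gripper open.
Joint ranges: [-2.63, 2.63], [-0.92, 2.1], [0.06, 2.66], [-1.3, 4.44], [0, 2.69], [-3.02, 3.02]. Speed limits (rad/s): [2.22, 2.22, 2.79, 3.14, 3.14, 3.14].

### API

Orientations are given as [roll, pitch, yaw] about the fixed x, y, z axes, in that order (R = Rz(yaw) Ry(pitch) Rx(roll)).
In Python, from rig import r gives the robot as it stands.
- The arm moves only by the tool jog_arm, never from a script. Its argument "series" is a list that holds one entry, the list of rows, each a list of 7 numbers: the shift along the tool's x, y, z in cm, then the turn, a rotation vector about the tool's x, y, z in degrees, then the finger opening in cm, from 0 to 8.54. A call has 1 to 5 rows; each row is the pose to reach, as a shift and turn from the pose commanded when the call began, along the tool's axes at that moment; what a row does not reach only later rows make up. A row lasts 1/8 s, in which the tool goes at most 62.5 mm and 10.7 degrees, less where a joint would pass 70% of its speed; a pose out of reach is approached as far as the arm can. A call with a gripper value outside its range is refused whole. The fingers move at their own pace and stop on an object; "newtons" is the grip in N (left out, the last holds). Time passes only in rows, so rows that repeat a pose let the fingers close. It gives the time, the measured TCP pose, the force and the opening at its end, in the units of the state.
- r.sense(): the state, without advancing time (a new reading comes with each control period).
- r.grab_frame(name): name is "scene" or "side" or "wrist"; returns the picture (420x560x3 uint8, red, green, blue); there is no depth.
- r.calibration(name): a dict with "mtx" (3x3 intrinsics, pixels), "dist" ([k1, k2, p1, p2, k3] as OpenCV has them; the pictures are not rectified), "origin" and "attitude" of the camera in the world; the wrist camera has in their place "T_tool_cam" (4x4, takes a point from camera to tool coordinates, whose origin is the TCP and whose axes are the flange's). Camera axes: x right, y down, z forward; pixel columns grow to the right and rows downward; lengths in mm; the calibration is good to about 2 mm. A picture is of the moment at which its call begins: read the wrist's pose just before it. calibration takes no time and is no camera call.
- r.sign_off(): hands the job in, once; it reports no verdict.
The state is a dict: "clock": time; "qpos": joint angles; "qvel": joint speeds; "joint_efforts": joint torques, N m; "eef_pos": TCP position; "tcp_rot": TCP orientation; "contact_force": force on the tool from outside, world axes, zero at the start; "wrist_torque": the same for the moment, N m; "opening": opening from 0.0 (shut) to 1.0 (fully open).
Only numpy, scipy, OpenCV 4.12 (cv2) and the standard library are available. Lean on these libraries where they do the work, as an engineer would, in place of code of your own. Each camera call takes 0.05 s, during which the arm holds its last target.

## Working session

There is one attempt and no reset: what is moved stays moved. The work goes in short steps, Python scripts to look and compute and a tool call to move; the robot and the scene stay as the last step left them, time stands still between calls to the robot, and variables do not carry over. Pictures are saved under pics/ and viewed, and the job is handed in when it is done.

Besides the shell and the picture viewer there is one more tool, called after ">>>" in YAML: its name, and indented under it one key for each argument. jog_arm: Moves the arm, as the interface text tells. Its arguments: {"type":"object","properties":{"series":{"type":"array","items":{"type":"array","items":{"type":"array","items":{"type":"number"}}}},"newtons":{"type":"number"}},"required":["series"]}

```bash
mkdir -p pics; ls; python3 - <<'E'
from rig import r
import cv2
s=r.sense();print(s)
for n in ["scene","side","wrist"]:
    im=r.grab_frame(n);cv2.imwrite(f"pics/{n}0.png",cv2.cvtColor(im,cv2.COLOR_RGB2BGR));print(n,r.calibration(n))
print(r.grasp_offset)
E
```

```text
pics
{'clock': 0.0, 'qpos': array([ 1.10159814e+00,  3.53651139e-01,  1.63413540e+00,  4.65606267e-06,
        1.15517869e+00, -2.39914500e-03]), 'qvel': array([-0.000511  ,  0.00068219, -0.00068918, -0.00129127,  0.00019344,
        0.00012762]), 'joint_efforts': array([ 1.82539161e-04, -6.05255628e+01, -3.42054427e+01, -7.75833132e-05,
        9.64455830e-03, -4.45273224e-05]), 'eef_pos': array([281.05458782, 557.71521267, 230.55926356]), 'tcp_rot': array([-3.14022010e+00, -7.55007588e-06,  2.67479172e+00]), 'contact_force': array([-0.15592281,  0.06070826,  0.14455515]), 'wrist_torque': array([0.02565536, 0.02637964, 0.01434641]), 'opening': 1.0004570471947718}
scene {'mtx': array([[404.41714409,   0.        , 280.06583182],
       [  0.        , 404.41714409, 203.11999707],
       [  0.        ,   0.        ,   1.        ]]), 'dist': array([-0.11372984,  0.        ,  0.        ,  0.        ,  0.        ]), 'origin': array([1237.47992472, -202.32498035, 1022.6650275 ]), 'attitude': array([-2.50555273, -0.01585804,  1.31484591])}
side {'mtx': array([[513.62746046,   0.        , 286
[... 245 characters left out ...]
,  1108.75804463]), 'attitude': array([-2.25619304,  0.0190117 , -0.11590108])}
wrist {'mtx': array([[299.7732352 ,   0.        , 276.32529097],
       [  0.        , 299.7732352 , 212.35618433],
       [  0.        ,   0.        ,   1.        ]]), 'dist': array([-0.0547134,  0.       ,  0.       ,  0.       ,  0.       ]), 'T_tool_cam': array([[ 1.22580109e-03, -9.53260861e-01, -3.02146039e-01,
         7.65108620e+01],
       [ 9.99998893e-01,  9.13776710e-04,  1.17404208e-03,
        -2.62531739e-01],
       [-8.43074346e-04, -3.02147144e-01,  9.53260926e-01,
        -1.41799631e+02],
       [ 0.00000000e+00,  0.00000000e+00,  0.00000000e+00,
         1.00000000e+00]])}
18.700000000000003
```

View pics/scene0.png

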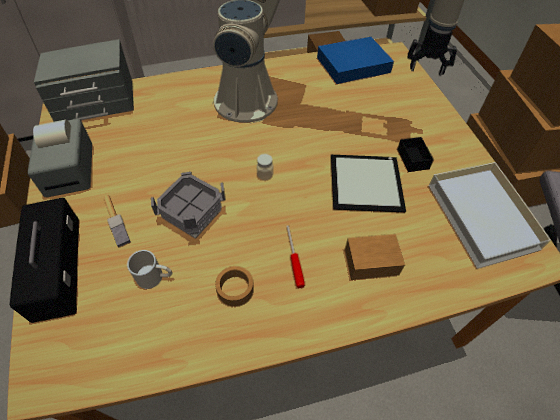

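View pics/side0.png

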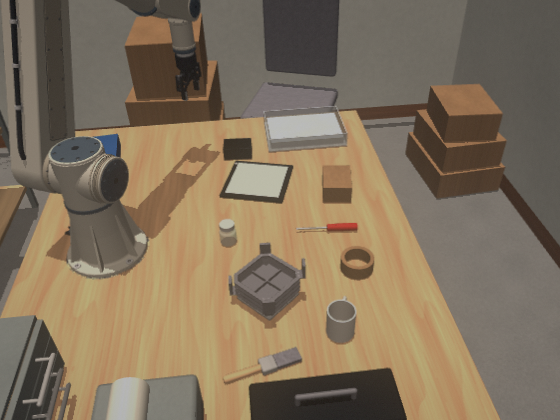

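View pics/wrist0.png

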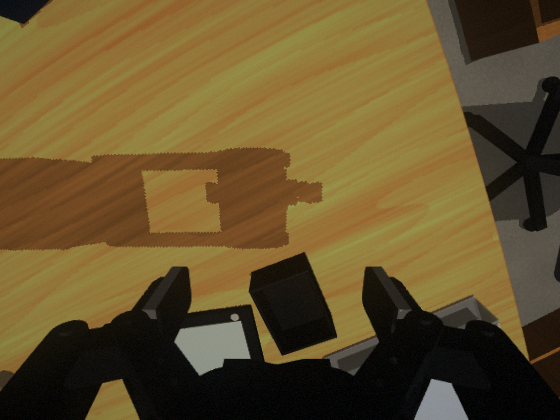

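Overview: the stack is at scene (190,205) and side (267,285), the panel at scene (367,183) and side (258,181). I'll zoom in on the stack and the panel.

```bash
cat > h.py <<'E'
import numpy as np,cv2
from scipy.spatial.transform import Rotation as Ro
from rig import r
def cam(n,s=None):
    c=r.calibration(n)
    if 'origin' in c: return c['mtx'],c['dist'],Ro.from_euler('xyz',c['attitude']).as_matrix(),c['origin']
    T=c['T_tool_cam'];R=Ro.from_euler('xyz',s['tcp_rot']).as_matrix()
    return c['mtx'],c['dist'],R@T[:3,:3],R@T[:3,3]+s['eef_pos']
def proj(P,C):
    K,d,R,o=C;P=np.atleast_2d(P).astype(float)
    return cv2.projectPoints(P,cv2.Rodrigues(R.T)[0],-R.T@o,K,d)[0][:,0]
def onz(uv,z,C):
    K,d,R,o=C
    p=cv2.undistortPoints(np.array(uv,float).reshape(-1,1,2),K,d)[:,0]
    D=np.c_[p,np.ones(len(p))]@R.T
    return o+D*((z-o[2])/D[:,2])[:,None]
def crop(src,dst,x,y,w,h,f):
    im=cv2.imread(src)[y:y+h,x:x+w];cv2.imwrite(dst,cv2.resize(im,None,fx=f,fy=f,interpolation=cv2.INTER_CUBIC))
E
python3 - <<'E'
from h import *
crop('pics/scene0.png','pics/sc1.png',140,160,100,75,8)
crop('pics/side0.png','pics/si1.png',218,235,100,75,8)
C=cam('scene');S=cam('side')
# panel corners at z=14
print(onz([[333,155],[402,157],[404,211],[332,208]],14,C).round())
print(onz([[234,162],[294,168],[282,200],[222,194]],14,S).round())
print(onz([[190,205]],80,C).round(),onz([[267,285]],80,S).round())
E
```

```text
[[367. 229.  14.]
 [431. 461.  14.]
 [644. 368.  14.]
 [578. 153.  14.]]
[[418. 420.  14.]
 [642. 345.  14.]
 [576. 155.  14.]
 [368. 220.  14.]]
[[ 511. -266.   80.]] [[ 487. -300.   80.]]
```

View pics/sc1.png

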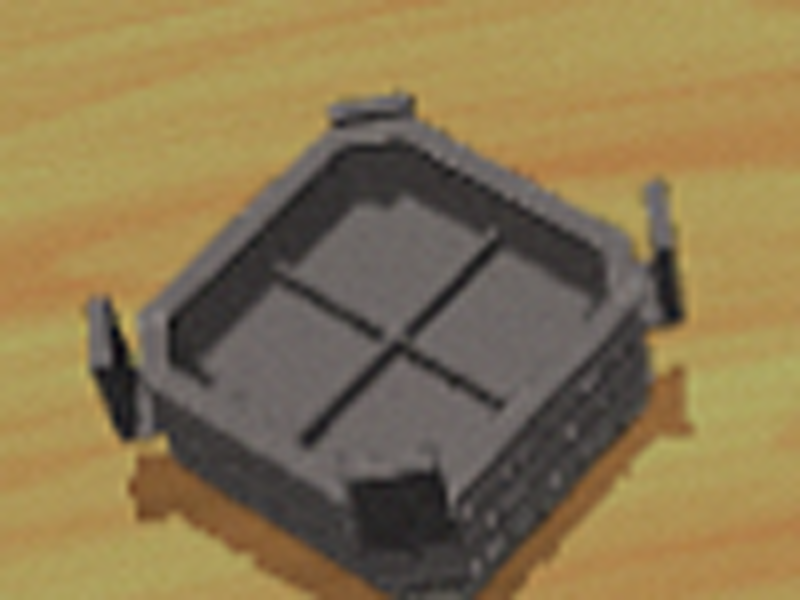

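View pics/si1.png

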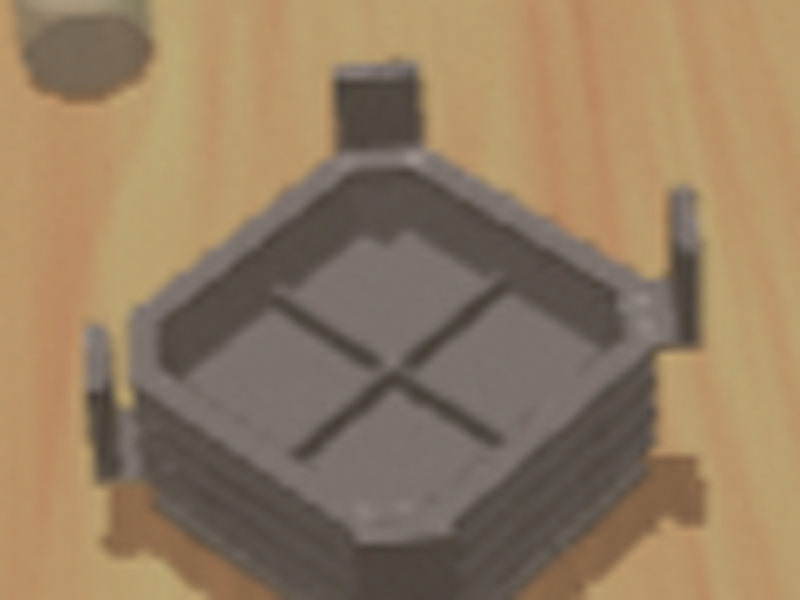

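```bash
python3 - <<'E'
from h import *
from scipy.optimize import least_squares
C=cam('scene');S=cam('side')
print(onz([[190,202.5]],58,C).round(),onz([[267.4,281.2]],58,S).round())
# observed tab tops (mid of top edge): dirs W-X+,etc
sc={'A':(140+655/8,160+185/8),'B':(140+372/8,160+103/8),'Cc':(140+98/8,160+302/8),'D':(140+395/8,160+475/8)}
si={'A':(218+376/8,235+68/8),'B':(218+97/8,235+328/8),'D':(218+683/8,235+190/8)}
for k in range(4):
    order=['D','A','B','Cc']  # ccw from world +x
    h=[130,114,82,98]
    rad=102
    def res(p):
        out=[]
        for i in range(4):
            t=order[(k+i)%4];a=p[2]+k*np.pi/2+i*np.pi/2
            P=[p[0]+rad*np.cos(a),p[1]+rad*np.sin(a),h[i]]
            if t in sc: out+=list(proj(P,C)[0]-sc[t])
            if t in si: out+=list(proj(P,S)[0]-si[t])
        return np.array(out)
    s=least_squares(res,[500,-285,0.0]);print(k,s.x.round(3),s.cost,s.fun.round(1))
E
```

```text
[[ 485. -266.   58.]] [[ 490. -265.   58.]]
0 [ 4.87816e+02 -2.64987e+02 -4.80000e-02] 15.99846825604122 [-0.2 -2.2 -0.4  1.8  1.   2.9 -0.6 -1.6  0.3 -0.6 -0.9  1.6  0.8  2.7]
1 [ 4.88555e+02 -2.66943e+02 -1.50000e-02] 148.9433527828376 [-0.4 -1.2 -1.7 -5.2 -3.1 -7.1 -1.7 -5.2  1.5  7.2  2.3  4.5 -0.1  9.8]
2 [ 4.90780e+02 -2.63468e+02  8.00000e-02] 234.86529285756507 [-6.  -9.7 -1.2 -7.9  0.5  3.5  8.   7.3 -0.1 10.4  1.3  3.6 -3.8  2.5]
3 [ 4.89933e+02 -2.61605e+02  4.10000e-02] 82.98556510838158 [-0.4 -1.4  5.4  0.9 -0.2  2.8  2.7  7.7 -2.5  6.  -2.3 -3.2 -0.6 -1.1]
```

```bash
cat >> h.py <<'E'
def rel(pos,rot,s=None):
    s=s or r.sense();R=Ro.from_euler('xyz',s['tcp_rot'])
    t=R.inv().apply(np.array(pos)-s['eef_pos'])/10
    w=(R.inv()*rot).as_rotvec(degrees=True)
    print('shift cm',t.round(2),'rot deg',w.round(2))
def down(yaw): return Ro.from_euler('xyz',[np.pi,0,yaw])
E
python3 - <<'E'
from h import *
rel([590,-255,215],down(1.52))
E
```

```text
shift cm [-64.16 -58.68   1.63] rot deg [-5.000e-02  4.000e-02  6.616e+01]
```

>>> jog_arm:
  series:
    - [[-5,-4.5,0,0,0,6,8.5],[-10,-9,0,0,0,12,8.5],[-15,-13.5,0,0,0,18,8.5],[-20,-18,0,0,0,24,8.5],[-25,-22.5,0,0,0,30,8.5]]

```text
clock: 0.78
eef_pos: [394.9, 265.1, 231.3]
tcp_rot: [3.141, 0.0, 2.148]
contact_force: [1.0, 0.7, -0.6]
opening: 0.996
```

```bash
python3 - <<'E'
from h import *
print(r.sense()['clock'],r.sense()['eef_pos'],r.sense()['opening'])
rel([590,-255,215],down(1.52))
E
```

```text
0.775 [394.94090856 265.05216834 231.31075595] 0.9959519525103425
shift cm [-54.22 -12.04   1.63] rot deg [2.000e-02 0.000e+00 3.599e+01]
```

>>> jog_arm:
  series:
    - [[-5.5,-1.2,0,0,0,4,8.5],[-11,-2.4,0,0,0,8,8.5],[-16.5,-3.6,0,0,0,12,8.5],[-22,-4.8,0.4,0,0,16,8.5],[-27.5,-6,0.8,0,0,20,8.5]]

```text
clock: 1.4
eef_pos: [495.6, 2.2, 223.3]
tcp_rot: [3.141, 0.0, 1.8]
contact_force: [0.7, 0.6, -0.5]
opening: 0.998
```

```bash
python3 - <<'E'
from h import *
print(r.sense()['clock'],r.sense()['eef_pos'],r.sense()['opening'])
rel([590,-255,215],down(1.52))
E
```

```text
1.4 [495.64942438   2.19903711 223.27664051] 0.9976765182700712
shift cm [-27.19   3.35   0.83] rot deg [ 0.02 -0.   16.03]
```

>>> jog_arm:
  series:
    - [[-5.4,0.7,0.2,0,0,4,8.5],[-10.9,1.3,0.4,0,0,8,8.5],[-16.3,2.0,0.6,0,0,12,8.5],[-21.8,2.7,0.8,0,0,16,8.5],[-27.2,3.4,0.8,0,0,16,8.5]]

```text
clock: 2.02
eef_pos: [590.9, -254.7, 214.8]
tcp_rot: [-3.141, -0.0, 1.522]
contact_force: [0.2, 0.4, 0.3]
opening: 0.996
```

>>> jog_arm:
  series:
    - [[0,0,0,0,0,0,8.5],[0,0,0,0,0,0,8.5]]

```text
clock: 2.28
eef_pos: [590.1, -252.6, 214.6]
tcp_rot: [-3.14, -0.001, 1.522]
contact_force: [-0.6, 0.2, 0.4]
opening: 0.989
```

```bash
python3 - <<'E'
from h import *
s=r.sense();print(s['clock'],s['eef_pos'],s['tcp_rot'])
for n in ['wrist','side']:
    im=r.grab_frame(n);cv2.imwrite(f'pics/{n}1.png',cv2.cvtColor(im,cv2.COLOR_RGB2BGR))
# predicted
W=cam('wrist',s)
T=Ro.from_euler('z',-0.048).as_matrix();o=np.array([487.8,-265,0])
im=cv2.imread('pics/wrist1.png')
for x in (98,106):
  for y in (-16,16):
    for z in (86,130):
        u=proj(o+T@[x,y,z],W)[0];print(x,y,z,u.round(1));cv2.circle(im,tuple(int(v) for v in u.round()),2,(0,0,255) if z>90 else (0,255,0),-1)
cv2.imwrite('pics/wrist1m.png',im)
E
```

```text
2.275 [ 590.07156948 -252.5583949   214.64020268] [-3.14021176e+00 -8.57627408e-04  1.52227913e+00]
98 -16 86 [272.  236.6]
98 -16 130 [271.2 256.6]
98 16 86 [271.9 204.9]
98 16 130 [271.  220.2]
106 -16 86 [280.2 236.6]
106 -16 130 [280.8 256.6]
106 16 86 [280.4 204.9]
106 16 130 [281.1 220.2]
```

View pics/wrist1m.png

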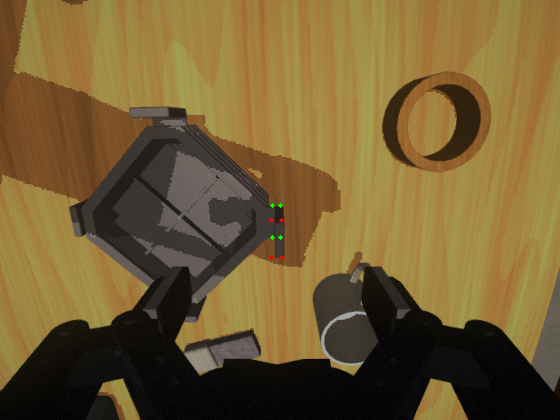

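View pics/wrist1.png

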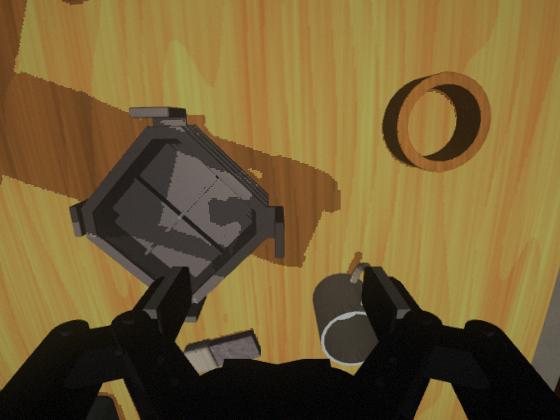

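```bash
python3 - <<'E'
from h import *
crop('pics/wrist1.png','pics/w1a.png',230,190,70,80,7)
crop('pics/wrist1.png','pics/w1b.png',70,90,220,160,3.6)
E
```

```text
(no output)
```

View pics/w1a.png

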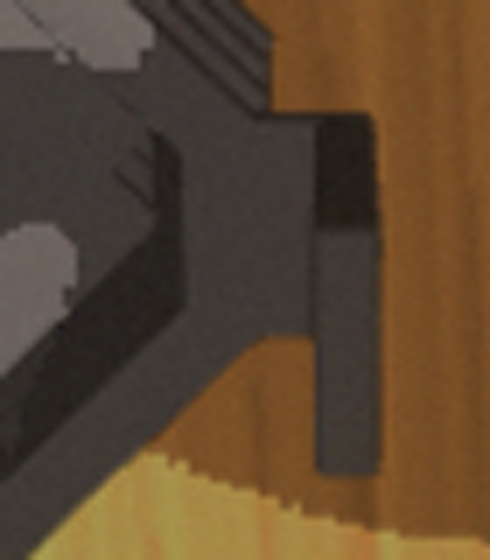

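View pics/w1b.png

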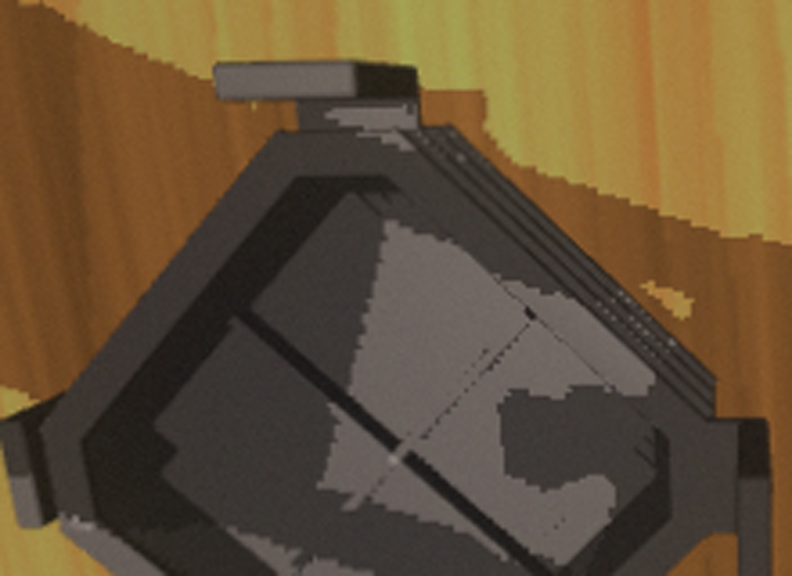

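```bash
python3 - <<'E'
from h import *
s=r.sense();W=cam('wrist',s)
P=onz([[275.1,222.9],[284,222.9],[284.3,257.9],[275.1,257.9]],130,W);print(P.round(1),P.mean(0))
# base edge at z=86 outer lower corner (283.2,206.5)
print(onz([[283.2,206.7],[275.2,206.7]],86,W).round(1))
c=onz([[70+395/3.6,90+460/3.6]],58,W);print('centre',c.round(1), 'tray mid->tab',P.mean(0)-c)
M=onz([[345,335]],85,W);print('mug',M)
rel([P.mean(0)[0],P.mean(0)[1],150],down(1.53))
E
```

```text
[[ 589.8 -255.6  130. ]
 [ 596.9 -255.9  130. ]
 [ 596.  -286.9  130. ]
 [ 588.3 -286.5  130. ]] [ 592.75220987 -271.21593959  130.        ]
[[ 597.3 -255.3   86. ]
 [ 589.7 -255.    86. ]]
centre [[ 487.7 -270.7   58. ]] tray mid->tab [[105.00843485  -0.46745844  72.        ]]
mug [[ 659.97364731 -406.72029166   85.        ]]
shift cm [-1.94  0.35  6.51] rot deg [-0.04 -0.03 -0.36]
```

>>> jog_arm:
  series:
    - [[-1.9,0.3,2,0,0,-0.6,5],[-1.9,0.3,5,0,0,-0.6,5],[-1.9,0.3,7,0,0,-0.6,5],[-1.9,0.3,8,0,0,-0.6,5],[-1.9,0.3,8,0,0,-0.6,5]]

```text
clock: 3.0
eef_pos: [592.5, -271.8, 134.6]
tcp_rot: [-3.141, -0.0, 1.534]
contact_force: [-0.5, -0.6, 0.1]
opening: 0.586
```

```bash
python3 - <<'E'
from h import *
s=r.sense();print(s['clock'],s['eef_pos'],s['tcp_rot'],s['opening'])
for n in ['wrist']:
    im=r.grab_frame(n);cv2.imwrite(f'pics/{n}2.png',cv2.cvtColor(im,cv2.COLOR_RGB2BGR))
rel([592.5,-271.2,91],down(1.535),s)
E
```

```text
3.0 [ 592.52322609 -271.82297229  134.61732751] [-3.14050748e+00 -4.27853836e-04  1.53367462e+00] 0.5858314113770423
shift cm [0.06 0.   4.36] rot deg [-0.06 -0.02 -0.08]
```

View pics/wrist2.png

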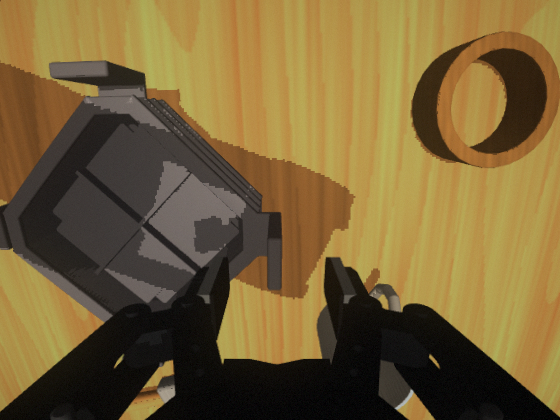

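The tab's top face (274, 235–290) lies midway between the finger tips (225 and 330). I'll go down and close.

>>> jog_arm:
  series:
    - [[0,0,1.5,0,0,0,5],[0,0,3,0,0,0,5],[0,0,4.2,0,0,0,5],[0,0,4.3,0,0,0,5],[0,0,4.3,0,0,0,3]]
  newtons: 70

```text
clock: 3.68
eef_pos: [592.9, -272.1, 92.2]
tcp_rot: [-3.142, 0.0, 1.533]
contact_force: [-0.2, -0.5, -0.3]
opening: 0.388
```

```bash
python3 - <<'E'
from h import *
s=r.sense();print(s['clock'],s['eef_pos'],s['tcp_rot'],s['opening'],s['contact_force'])
im=r.grab_frame('wrist');cv2.imwrite('pics/wrist3.png',cv2.cvtColor(im,cv2.COLOR_RGB2BGR))
E
```

```text
3.675 [ 592.88941348 -272.0668849    92.24468137] [-3.14156413e+00  7.43464201e-06  1.53339341e+00] 0.3875335403430418 [-0.22904648 -0.52022665 -0.30996544]
```

View pics/wrist3.png

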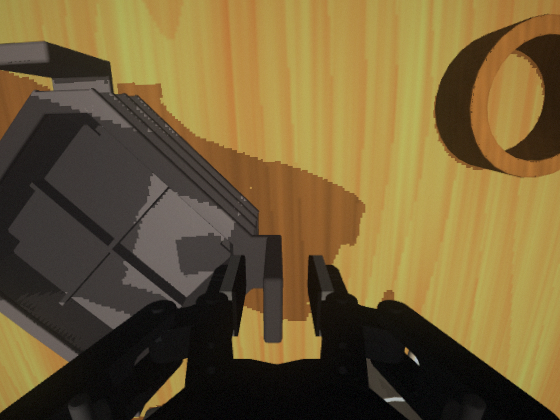

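The tab (272) stands between the pads (243 and 311). Closing.

>>> jog_arm:
  series:
    - [[0,0,0,0,0,0,1.5],[0,0,0,0,0,0,0.6],[0,0,0,0,0,0,0],[0,0,0,0,0,0,0],[0,0,0,0,0,0,0]]
  newtons: 70

```text
clock: 4.35
eef_pos: [592.6, -272.0, 92.7]
tcp_rot: [-3.141, -0.0, 1.533]
contact_force: [-4.3, 1.1, 6.2]
opening: 0.086
```

```bash
python3 - <<'E'
from h import *
s=r.sense();print(s['clock'],s['eef_pos'],s['tcp_rot'],s['opening']*85,s['contact_force'],s['wrist_torque'])
# peel about pivot
T=Ro.from_euler('z',-0.035)
p=np.array([592.5-168*np.cos(-.035),-271.2-168*np.sin(-.035),56])
for th in (.03,.06,.09,.12,.15,.17):
    Q=T*Ro.from_euler('y',-th)*T.inv()
    print(th);rel(Q.apply(s['eef_pos']-p)+p,Q*Ro.from_euler('xyz',s['tcp_rot']),s)
E
```

```text
4.35 [ 592.56056441 -271.994853     92.70473862] [-3.14125624e+00 -3.87737131e-05  1.53332889e+00] 7.303724628783731 [-4.25258523  1.05826973  6.20338872] [ 0.16025475  0.77484397 -0.11008146]
0.03
shift cm [-0.   -0.12 -0.5 ] rot deg [-1.72  0.   -0.  ]
0.06
shift cm [-0.   -0.25 -1.  ] rot deg [-3.44  0.01 -0.  ]
0.09
shift cm [-0.  -0.4 -1.5] rot deg [-5.16  0.01 -0.  ]
0.12
shift cm [-0.   -0.56 -1.99] rot deg [-6.88  0.02 -0.  ]
0.15
shift cm [-0.   -0.74 -2.47] rot deg [-8.59  0.02 -0.  ]
0.17
shift cm [-0.   -0.86 -2.79] rot deg [-9.74  0.02 -0.  ]
```

>>> jog_arm:
  series:
    - [[0,-0.12,-0.5,-1.7,0,0,0],[0,-0.25,-1.0,-3.4,0,0,0],[0,-0.4,-1.5,-5.2,0,0,0],[0,-0.56,-2.0,-6.9,0,0,0],[0,-0.74,-2.5,-8.6,0,0,0]]

```text
clock: 4.97
eef_pos: [585.8, -272.0, 118.1]
tcp_rot: [2.988, 0.001, 1.533]
contact_force: [2.4, 0.9, 0.3]
opening: 0.083
```

```bash
python3 - <<'E'
from h import *
s=r.sense();print(s['clock'],s['eef_pos'],s['tcp_rot'],s['opening']*85,s['contact_force'],s['wrist_torque'])
im=r.grab_frame('side');cv2.imwrite('pics/side4.png',cv2.cvtColor(im,cv2.COLOR_RGB2BGR));crop('pics/side4.png','pics/si4.png',190,215,160,120,5)
im=r.grab_frame('scene');cv2.imwrite('pics/scene4.png',cv2.cvtColor(im,cv2.COLOR_RGB2BGR));crop('pics/scene4.png','pics/sc4.png',130,140,120,90,6)
E
```

```text
4.975 [ 585.81857628 -271.98660146  118.07041976] [2.98801061e+00 5.07693646e-04 1.53301526e+00] 7.051024242886308 [2.40626151 0.88845227 0.29692809] [ 0.12743648 -0.31839112 -0.12804017]
```

View pics/si4.png

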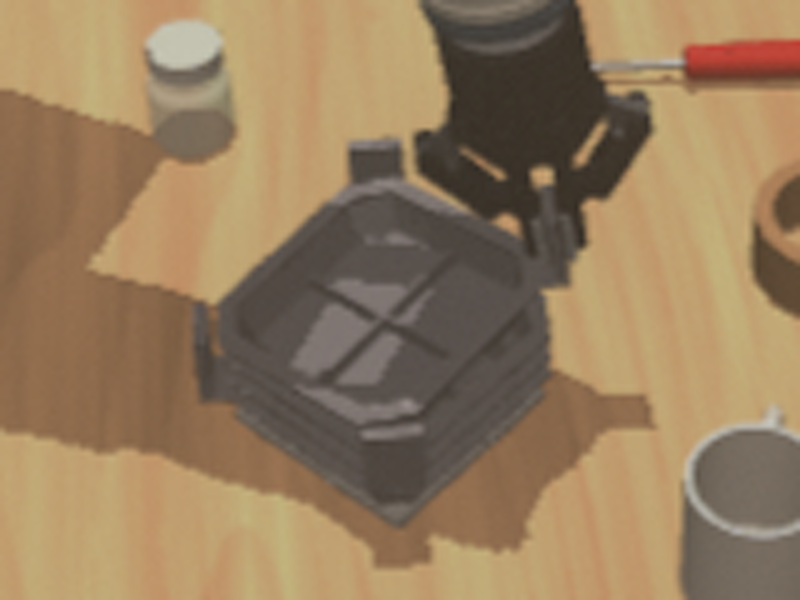

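View pics/sc4.png

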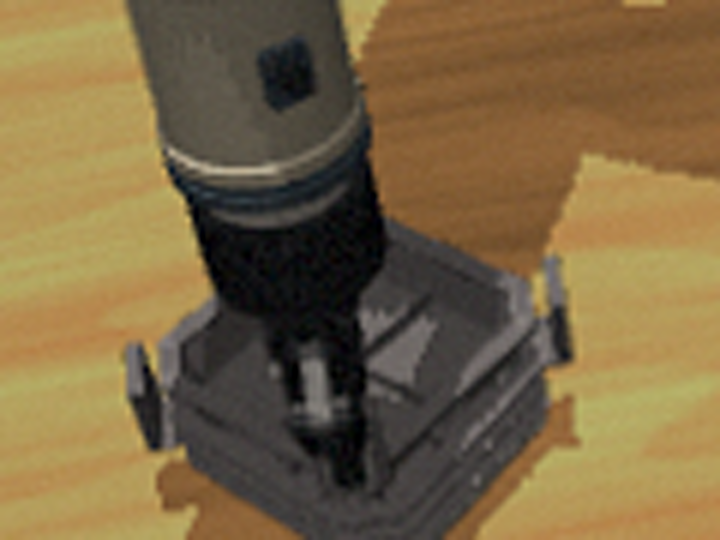

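Tab corner raised, tilt 0.153 rad, far corner still seated. Now the vertical lift directions.

```bash
python3 - <<'E'
from h import *
s=r.sense();R=Ro.from_euler('xyz',s['tcp_rot'])
print(R.inv().apply([0,0,1]),s['contact_force'])
p=s['eef_pos']
rel(p+[0,0,40],R,s)
rel(p+[0,0,80],R,s)
E
```

```text
[-8.00723002e-04  1.53267561e-01 -9.88184403e-01] [2.31977464 0.77946086 0.19382952]
shift cm [-0.    0.61 -3.95] rot deg [0. 0. 0.]
shift cm [-0.01  1.23 -7.91] rot deg [0. 0. 0.]
```

>>> jog_arm:
  series:
    - [[0,0,0,0,0,0,0],[0,0.1,-0.5,0,0,0,0],[0,0.2,-1.2,0,0,0,0],[0,0.35,-2.2,0,0,0,0],[0,0.5,-3.2,0,0,0,0]]

```text
clock: 5.7
eef_pos: [585.4, -271.8, 150.4]
tcp_rot: [2.992, 0.0, 1.533]
contact_force: [-0.0, -0.3, -0.8]
opening: 0.089
```

```bash
python3 - <<'E'
from h import *
s=r.sense();print(s['clock'],s['eef_pos'],s['tcp_rot'],s['opening']*85,s['contact_force'],s['wrist_torque'])
im=r.grab_frame('side');cv2.imwrite('pics/side5.png',cv2.cvtColor(im,cv2.COLOR_RGB2BGR));crop('pics/side5.png','pics/si5.png',190,215,160,120,5)
E
```

```text
5.7 [ 585.44813806 -271.76981404  150.36873053] [2.99176491e+00 2.11883002e-05 1.53342343e+00] 7.562492161209645 [-0.02194023 -0.3391028  -0.77707373] [-0.0084092   0.0207573  -0.00356977]
```

View pics/si5.png

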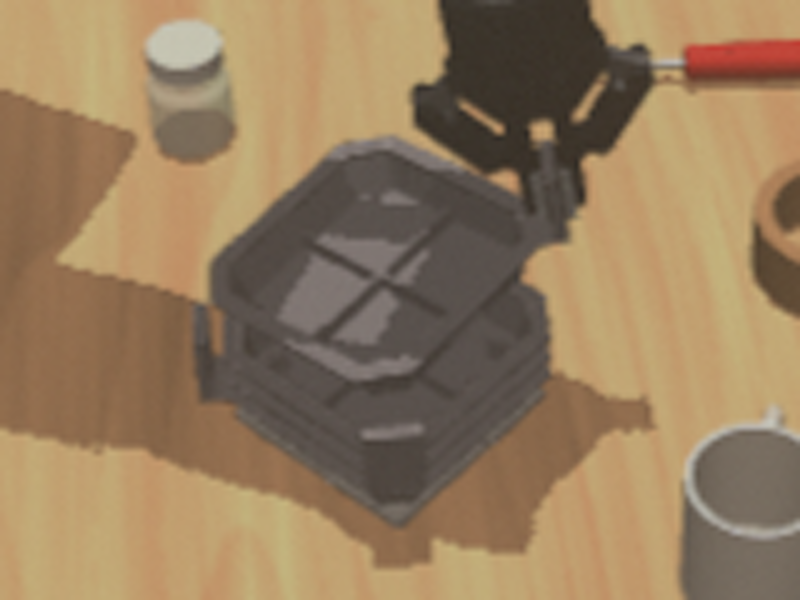

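The top tray is free and tilted, and the stack hasn't moved. Next: lift and level.

```bash
python3 - <<'E'
from h import *
rel([592,-272,215],down(1.5333))
E
```

```text
shift cm [ 0.03  1.52 -6.15] rot deg [8.7  0.05 0.01]
```

>>> jog_arm:
  series:
    - [[0,0.3,-1.5,0,0,0,0],[0,0.6,-3,2,0,0,0],[0,1.0,-4.5,5,0,0,0],[0,1.4,-6.0,7.5,0,0,0],[0,1.5,-6.2,8.6,0,0,0]]

```text
clock: 6.38
eef_pos: [592.2, -272.3, 215.0]
tcp_rot: [3.14, 0.001, 1.534]
contact_force: [0.6, 0.8, -0.1]
opening: 0.083
```

```bash
python3 - <<'E'
from h import *
s=r.sense();print(s['clock'],s['eef_pos'],s['tcp_rot'],s['opening']*85,s['contact_force'],s['wrist_torque'])
im=r.grab_frame('side');cv2.imwrite('pics/side6.png',cv2.cvtColor(im,cv2.COLOR_RGB2BGR))
C=cam('scene');S=cam('side')
# panel centre by diagonal/mean estimates, segmented white face
for n,c,i in (('scene0',C,(367,183)),('side0',S,(258,181))):
    g=cv2.cvtColor(cv2.imread(f'pics/{n}.png'),cv2.COLOR_BGR2HSV)
    m=((g[...,2]>150)&(g[...,1]<60)).astype(np.uint8)
    k,l,st,ce=cv2.connectedComponentsWithStats(m);j=l[i[1],i[0]]
    cs=cv2.findContours((l==j).astype(np.uint8),0,2)[0][0][:,0]
    w=onz(cs,14,c)[:,:2].astype(np.float32);print(n,st[j],cv2.minAreaRect(w))
E
```

```text
6.375 [ 592.2345407  -272.28614232  214.97027877] [3.13980731e+00 1.09718421e-03 1.53363105e+00] 7.03143207770979 [ 0.55995221  0.8384844  -0.13956033] [-0.01415964 -0.11362758  0.02020788]
scene0 [ 336  158   64   48 2651] ((500.3019104003906, 298.32421875), (193.32003784179688, 194.06065368652344), 73.05691528320312)
side0 [ 226  163   62   34 1582] ((497.93072509765625, 294.25262451171875), (192.718994140625, 192.2687530517578), 73.15054321289062)
```

View pics/side6.png

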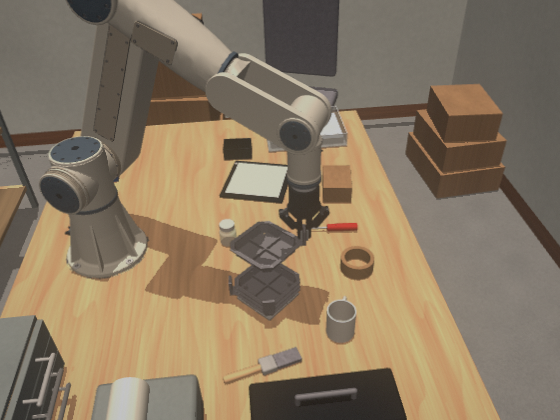

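```bash
python3 - <<'E'
from h import *
rel([601,293,215],down(1.5333))
E
```

```text
shift cm [56.5  -1.2  -0.11] rot deg [0.03 0.04 0.02]
```

>>> jog_arm:
  series:
    - [[2,0,0,0,0,0,0],[6,-0.1,0,0,0,0,0],[10,-0.2,0,0,0,0,0],[14,-0.3,0,0,0,0,0],[18,-0.4,0,0,0,0,0]]

```text
clock: 7.05
eef_pos: [592.7, -89.7, 212.5]
tcp_rot: [-3.141, -0.001, 1.533]
contact_force: [-0.2, -0.0, -0.2]
opening: 0.084
```

>>> jog_arm:
  series:
    - [[4,-0.1,0,0,0,0,0],[8,-0.2,0,0,0,0,0],[12,-0.3,0,0,0,0,0],[16,-0.4,0,0,0,0,0],[20,-0.5,0,0,0,0,0]]

```text
clock: 7.68
eef_pos: [594.9, 110.0, 212.5]
tcp_rot: [-3.141, -0.0, 1.534]
contact_force: [0.9, -0.3, -0.1]
opening: 0.081
```

>>> jog_arm:
  series:
    - [[4,-0.1,0,0,0,0,0],[8,-0.2,0,0,0,0,0],[12,-0.3,0,0,0,0,0],[15,-0.3,0,0,0,0,0],[17,-0.3,0,0,0,0,0]]

```text
clock: 8.3
eef_pos: [598.4, 279.7, 212.5]
tcp_rot: [-3.14, 0.0, 1.534]
contact_force: [-0.1, -0.3, -0.6]
opening: 0.086
```

```bash
python3 - <<'E'
from h import *
s=r.sense();print(s['clock'],s['eef_pos'],s['tcp_rot'],s['opening']*85,s['contact_force'],s['wrist_torque'])
rel([601,293,151],down(1.5333))
E
```

```text
8.3 [598.36829009 279.71812602 212.48291611] [-3.14046861e+00  1.28832617e-04  1.53448607e+00] 7.315273767306022 [-0.09920442 -0.30272955 -0.55202132] [ 0.02643562 -0.07989027 -0.10852638]
shift cm [1.34 0.22 6.15] rot deg [-0.06  0.01  0.07]
```

>>> jog_arm:
  series:
    - [[0.7,0.1,1,0,0,0,0],[1.3,0.2,3,0,0,0,0],[1.3,0.2,5,0,0,0,0],[1.3,0.2,6,0,0,0,0],[1.3,0.2,6.1,0,0,0,0]]

```text
clock: 8.93
eef_pos: [601.7, 290.2, 150.8]
tcp_rot: [-3.14, 0.001, 1.533]
contact_force: [0.9, -0.1, -0.2]
opening: 0.083
```

>>> jog_arm:
  series:
    - [[0,0,0,0,0,0,0],[0,0,0,0,0,0,0],[0,0,0,0,0,0,0]]

```text
clock: 9.3
eef_pos: [602.5, 291.1, 152.8]
tcp_rot: [3.141, -0.0, 1.533]
contact_force: [-0.2, 0.6, -0.5]
opening: 0.083
```

```bash
python3 - <<'E'
from h import *
s=r.sense();print(s['clock'],s['eef_pos'],s['tcp_rot'],s['opening']*85,s['contact_force'],s['qvel'].round(3))
T=Ro.from_euler('z',-0.035)
for n in ('side','scene'):
    im=cv2.cvtColor(r.grab_frame(n),cv2.COLOR_RGB2BGR);C=cam(n)
    cv2.imwrite(f'pics/{n}7r.png',im)
    o=np.array([s['eef_pos'][0],s['eef_pos'][1],0])-T.apply([102,0,0])
    z=s['eef_pos'][2]-36.7
    # octagon corners predicted: rim square rotated 45deg
    for a in ([0,0,2],[66+26,0,30],[-92,0,30],[0,92,30],[0,-92,30]):
        u=proj(o+[0,0,z]+T.apply(a),C)[0];cv2.circle(im,tuple(int(v) for v in u.round()),1,(0,0,255),-1)
    cv2.imwrite(f'pics/{n}7.png',im)
crop('pics/side7.png','pics/si7.png',190,110,160,120,5)
crop('pics/scene7.png','pics/sc7.png',300,100,160,120,5)
E
```

```text
9.3 [602.46791942 291.10426135 152.82230121] [ 3.14074342e+00 -4.01333035e-04  1.53332330e+00] 7.061191711257036 [-0.21920806  0.62440838 -0.52779903] [ 0.001  0.002  0.003 -0.001  0.     0.001]
```

View pics/si7.png

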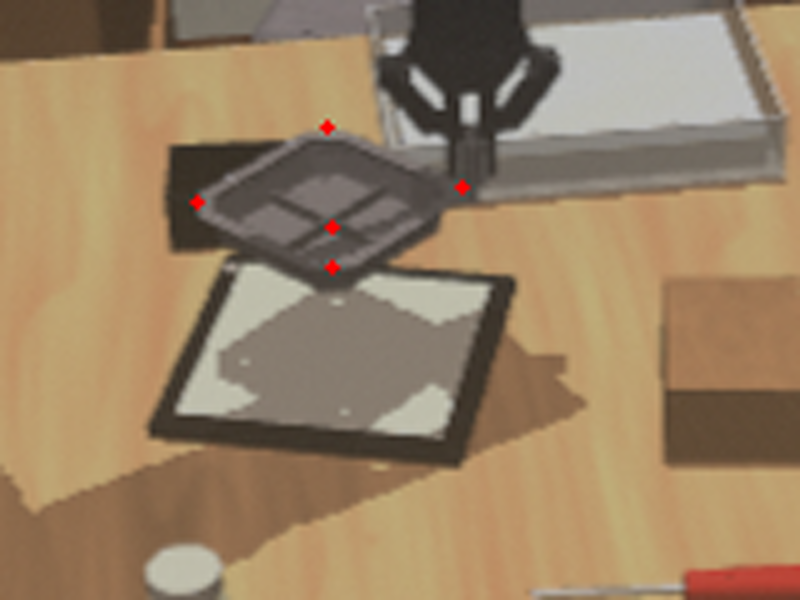

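View pics/sc7.png

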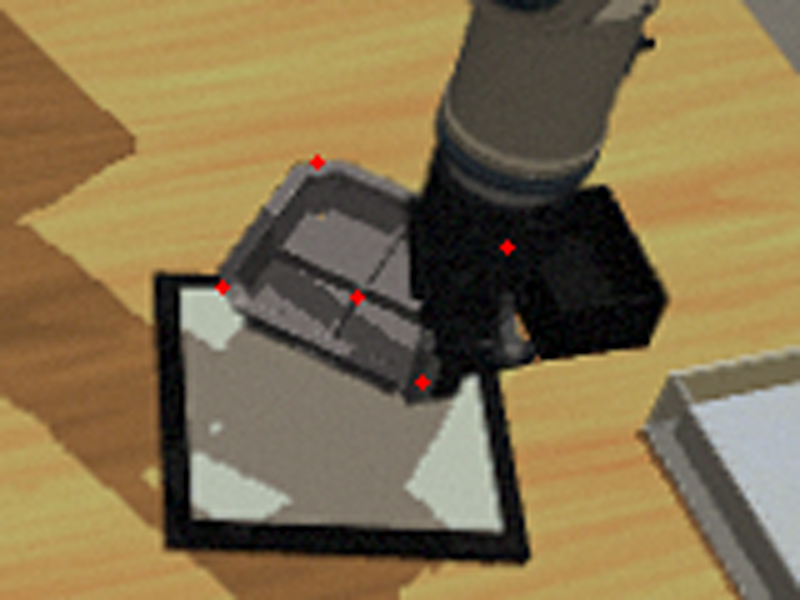

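View pics/side7r.png

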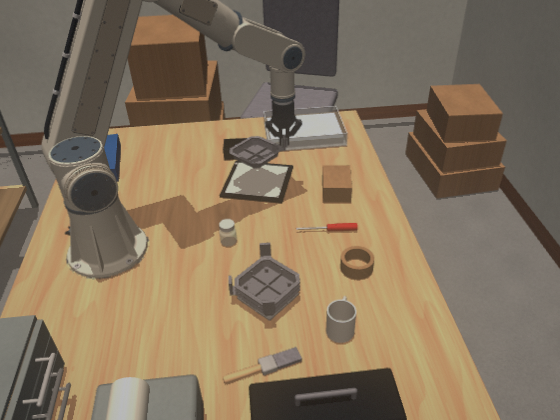

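The tray matches the predicted markers to within 1–2 px in both views, level over the panel, and the stack is where it was. Handing in.

```bash
python3 - <<'E'
from rig import r
print(r.sign_off())
E
```

```text
the job is handed in; nothing more can be done
None
```

I peeled the top tray off by its tallest tab and handed the job in while holding it level over the middle of the light panel. The sign-off reports no verdict; these are my own last checks.

- **Peel:** I gripped the tab at 70 N and raised that corner about 25 mm to a tilt of 0.153 rad. I turned about the far corner, and the side and scene pictures at that moment showed it still seated in the stack.
- **Lift:** I then raised the tray straight up. The side picture showed it clear of the stack, and the lower trays had not visibly moved.
- **Final position:** I located the panel middle at about (499, 296) mm. The tray's middle works out to about (500.5, 294.7) mm, with its underside at about 116 mm, roughly 10 cm above the panel.
- **Held still:** The fingers sat at 7.1 mm opening on the 8 mm tab. Joint speeds were about zero, and the net force on the tool was under 1 N.
- **Everything else:** In the last side and scene pictures nothing was touching the tray but the fingers. The stack and the bystanders in view appeared where they started; I checked these by eye and did not measure them.

One small disagreement: in the side view the +y and −y rim corners sat 1–2 px (a few mm) lower than predicted. Both were off by the same amount, so this does not indicate a tilt. Run time was about 9.4 s of the 43 s allowed.

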